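Clamp a spacer bush under a bayonet collar

TASK

Stand the black spacer bush upright in the bore of the clamping nest and let go of it. Then put the knurled steel collar over it, skirt down, turn the collar under light pressure until the keyways hidden inside its skirt drop over the nest's pins, and push it fully home against the spring until the skirt sits on the nest's shoulder. Finish with the gripper still on the collar, holding it pushed home: do not let go.

Things in the scene. Friction and masses are not known exactly. Their poses are not given: they have to be found in the camera images.
- nest: Clamping nest fixed to the table: dark square base 104x104x12 mm; on it a round aluminium shoulder, 74 mm across, its flat top 48 mm above the table; above that a tube of 54 mm outer diameter up to 70 mm, chamfered at its rim, with a bore of 48 mm. Origin: on the bore's axis at table height; z up.
- nest_pins (a point): Point on the nest's axis at the height of its pins, 57 mm above the table. Four steel pins, 5 mm thick, 90 degrees apart, stick out level from the tube to 33 mm from the axis. Their direction is NOT given by this frame; it differs from run to run.
- spring_seat (a joint): Spring seat in the nest's bore, in m: 0 = up, its top 42 mm above the table (28 mm below the tube's rim); grows as it is pressed down, limit 0.012. Spring: 4 N at the start of travel plus 0.5 N per mm. The bush stands on it; with bush and collar home it reads about 0.011.
- bush_center (a point): Centre (44 mm above the foot) of the black plastic spacer bush, a solid cylinder 45 mm in diameter, 88 mm tall, about 0.19 kg, upright on the table. In the nest only what is more than 28 mm above its foot is clear of the tube, so hold it by its upper part.
- collar_grip (a point): Point on the collar's axis in its neck, 98 mm above the skirt's lower rim; z up. Steel collar, about 0.35 kg, standing upright, open end down: smooth skirt 74 mm across, 77 mm tall; on top a round knurled neck, 44 mm across, 38 mm tall, by which it is gripped. Off the keyways the rim rests on the pins and this point is about 157 mm above the table; fully home on the shoulder, 146 mm.
- collar_rim (a point): Centre of the lower rim of the collar's skirt. The skirt is hollow: bore about 56.5 mm, 71 mm deep; its ceiling presses on the bush. Inside, out of sight, four keyways 90 degrees apart, 9 mm wide, open at the rim, 22 mm long; their direction is not told. A turn of at most 90 degrees either way brings them over the pins. Let go, the spring lifts the collar again.
Mind the look-alikes: they are no part of the job. What is shaped like the part that bears collar_grip but green or pink is not meant.

How it is judged:
By the outcome, as a careful person would: the job done as asked, in the order asked, and still so for the second after the job is handed in, while the arm keeps its last pose, push and grip.
It also fails if it takes over 72 s, if anything falls off the work surface, if the arm or the gripper's body presses on something with over 40 N, if the wrist force passes 120 N, or if a joint passes its speed limit or range.

ROBOT

A 6-joint arm with a two-finger parallel gripper is mounted at the origin on a cart in front of the work surface, level with it; the furniture and walls round the work are solid. World frame = base frame: x ahead of the robot, y to its left, z up, the work surface at z = 0. Lengths are in m, angles in degrees, forces in N, time in s.
With the tool pointing down it reaches from about 0.4 to 0.825 m from the base axis. Payload 7 kg.
Tool frame: the origin (TCP) lies between the finger pads; the fingertips stand 11 mm ahead of it and the grasp point (between the pads) lies 8 mm behind it; z points along the fingers, x is the direction in which the jaws open and shut, and the axes are right-handed (so a half turn about z gives the same grasp; the last joint's range is limited). The gripper opens to 88 mm and grips with 3 to 60 N. Pads are 19 mm wide; open, the fingers measure 130 mm over their backs; the gripper's body (78 mm by 193 mm) begins 47 mm behind the grasp point.
Start: joints at [92.538, 20.546, 0.682, 0, -70.136, -16.507], TCP at [0.163, 0.655, 0.238] pointing down, gripper open.
Joint ranges: [-176.03, 176.03], [-82.01, 121.73], [-58.28, 71.71], [-173.87, 95.51], [-174.79, -0.11], [-173.66, 173.66]. Speed limits (degrees/s): [136.94, 136.94, 172.46, 180, 180, 180].

INTERFACE

Orientations are given as [roll, pitch, yaw] about the fixed x, y, z axes, in that order (R = Rz(yaw) Ry(pitch) Rx(roll)).
In Python, from bench import observe, get_image, job_done gives the robot as it stands.
- The arm moves only by the tool move_arm, never from a script. Its argument "targets" is a list that holds one entry, the list of rows, each a list of 7 numbers: the shift along the tool's x, y, z in cm, then the turn, a rotation vector about the tool's x, y, z in rad, then the closure, from 0 (fully open) to 1 (shut). In form: [[[dx, dy, dz, rx, ry, rz, jaw], ...]]. A call has 1 to 12 rows; each row shifts and turns the commanded pose from where the row before left it, along the tool's axes as they then stand; what a row does not reach is not made up. A row lasts 1/10 s, in which the tool goes at most 50 mm and 8.59 degrees, less where a joint would pass 70% of its speed; a pose out of reach is approached as far as the arm can. A call with a gripper value outside its range is refused whole. The fingers move at their own pace and stop on an object; the grip force is fixed at half the most. Time passes only in rows, so rows that do not move let the fingers close. It gives the time, the measured TCP pose, the force and the opening at its end, in the units of the state.
- observe(): the state, without advancing time (a new reading comes with each control period).
- get_image(name): name is "scene" or "top" or "wrist"; returns a dict with "pixels" (384x512x3 uint8, blue, green, red), "vertical_fov" (degrees; the focal length in pixels is half the picture's height over the tangent of half this angle, whatever the lens; pixels are square), "cx", "cy" (the principal point, pixels), "distortion" ([k1, k2, p1, p2, k3] as OpenCV has them; the pictures are not rectified), "pose" (4x4, takes a point from camera to world coordinates). Camera axes: x right, y down, z forward; pixel columns grow to the right and rows downward; lengths in m; the calibration is good to about 2 mm. A picture is of the moment at which its call begins. There is no depth.
- job_done(): hands the job in, once; it reports no verdict.
The state is a dict: "t": time; "joints": joint angles; "dq": joint speeds; "effort": joint torques, N m; "eef_pos": TCP position; "eef_rot": TCP orientation; "wrist_force": force on the tool from outside, world axes, zero at the start; "ft_torque": the same for the moment, N m; "gripper_width": finger opening in m.
Only numpy, scipy, OpenCV 4.12 (cv2) and the standard library are available. Lean on these libraries where they do the work, as an engineer would, in place of code of your own. Each camera call takes 0.05 s, during which the arm holds its last target.

## Working session

There is one attempt and no reset: what is moved stays moved. The work goes in short steps, Python scripts to look and compute and a tool call to move; the robot and the scene stay as the last step left them, time stands still between calls to the robot, and variables do not carry over. Pictures are saved under pics/ and viewed, and the job is handed in when it is done.

Besides the shell and the picture viewer there is one more tool, called after ">>>" as name(argument=value, ...), one argument or row to a line, values as JSON. move_arm: Moves the arm, as the interface text tells. Its arguments: {"type":"object","properties":{"targets":{"type":"array","items":{"type":"array","items":{"type":"array","items":{"type":"number"}}}}},"required":["targets"]}

```bash
mkdir -p pics; ls; cat > h.py <<'E'
import numpy as np, cv2, pickle
from bench import observe,get_image,job_done
def grab(n,tag):
    d=get_image(n); pickle.dump(d,open(f'pics/{tag}.pkl','wb')); cv2.imwrite(f'pics/{tag}.png',np.asarray(d['pixels'])); return d
def load(tag): return pickle.load(open(f'pics/{tag}.pkl','rb'))
def K(d):
    h=d['pixels'].shape[0]; f=h/2/np.tan(np.radians(d['vertical_fov'])/2)
    return np.array([[f,0,d['cx']],[0,f,d['cy']],[0,0,1.]])
def ray(d,uv):
    p=cv2.undistortPoints(np.array([[uv]],float),K(d),np.array(d['distortion'],float))[0,0]
    T=np.array(d['pose']); return T[:3,3],T[:3,:3]@np.array([p[0],p[1],1])
def onz(d,uv,z):
    o,r=ray(d,uv); return o+r*(z-o[2])/r[2]
def proj(d,P):
    T=np.linalg.inv(np.array(d['pose'])); P=np.atleast_2d(P).astype(float)
    c=P@T[:3,:3].T+T[:3,3]
    return cv2.projectPoints(c,np.zeros(3),np.zeros(3),K(d),np.array(d['distortion'],float))[0][:,0]
E
python3 - <<'E'
from h import *
s=observe();print({k:np.round(v,3) for k,v in s.items()})
for n in ['scene','top','wrist']:
    d=grab(n,n+'0');print(n,np.round(d['pose'],3).tolist(),d['vertical_fov'],d['distortion'])
E
```

```text
pics
{'t': np.float64(0.0), 'joints': array([ 9.2541e+01,  2.0592e+01,  6.3300e-01, -2.3000e-02, -7.0135e+01,
       -1.6505e+01]), 'dq': array([-0.056, -0.091, -0.065,  0.013,  0.061,  0.075]), 'effort': array([ 1.0000e-03, -5.8272e+01,  2.9306e+01,  6.9970e+00,  7.0000e-03,
       -0.0000e+00]), 'eef_pos': array([0.163, 0.655, 0.237]), 'eef_rot': array([-1.79994e+02, -9.60000e-02, -1.03972e+02]), 'wrist_force': array([0.139, 0.401, 0.286]), 'ft_torque': array([ 0.01 , -0.043,  0.032]), 'gripper_width': np.float64(0.087)}
scene [[0.864, -0.263, 0.429, 0.167], [-0.503, -0.45, 0.738, -0.605], [-0.001, -0.854, -0.521, 0.528], [0.0, 0.0, 0.0, 1.0]] 54.178956915162594 [0.00079642 0.         0.         0.         0.        ]
top [[0.017, -0.998, 0.054, 0.491], [-1.0, -0.018, -0.018, 0.024], [0.019, -0.054, -0.998, 1.212], [0.0, 0.0, 0.0, 1.0]] 47.17004335607312 [-0.06817173  0.          0.          0.          0.        ]
wrist [[-0.241, -0.926, -0.289, 0.241], [-0.971, 0.23, 0.071, 0.636], [0.001, 0.298, -0.955, 0.383], [0.0, 0.0, 0.0, 1.0]] 64.03843506650456 [-0.0049452  0.         0.         0.         0.       ]
```

View pics/scene0.png

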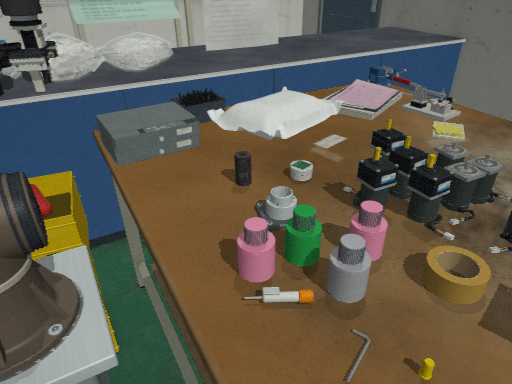

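View pics/top0.png

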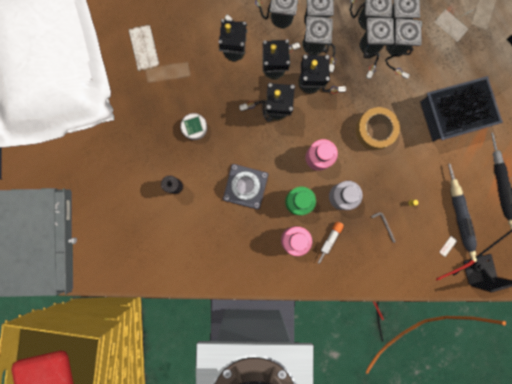

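View pics/wrist0.png

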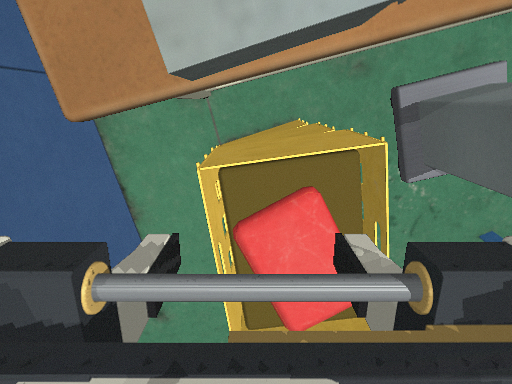

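```bash
python3 - <<'E'
from h import *
t=load('top0');s=load('scene0')
a=np.asarray(t['pixels']);b=np.asarray(s['pixels'])
c=cv2.resize(a[125:260,150:380],None,fx=3.4,fy=3.4,interpolation=cv2.INTER_CUBIC)
cv2.imwrite('pics/tc0.png',c)
c=cv2.resize(b[140:310,220:400],None,fx=3.4,fy=3.4,interpolation=cv2.INTER_CUBIC)
cv2.imwrite('pics/sc0.png',c)
E
```

```text
(no output)
```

View pics/tc0.png

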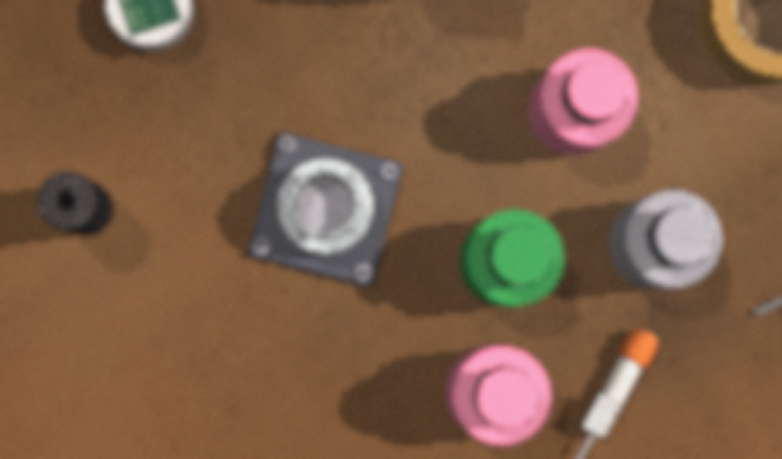

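View pics/sc0.png

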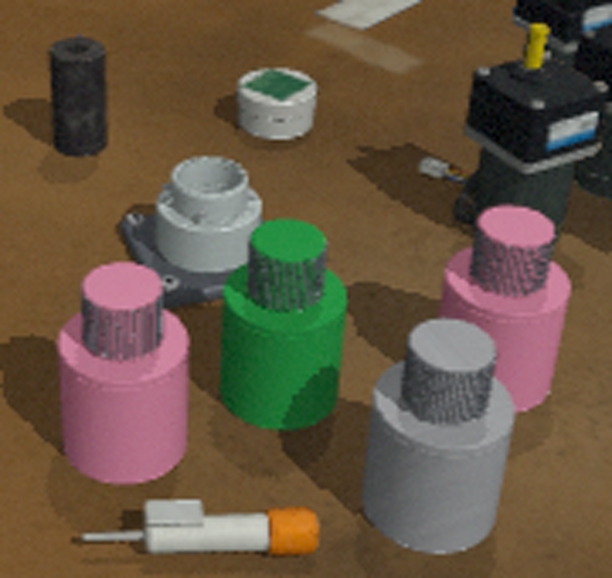

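```bash
python3 - <<'E'
from h import *
t=load('top0')
f=lambda x,y:(150+(x+.5)/3.4-.5,125+(y+.5)/3.4-.5)
for n,p,z in [('collar',(687,236),.115),('bush',(67,201),.088),('nestb',(325.75,208),.012),('nestring',(326,206),.06)]:
    print(n,np.round(onz(t,f(*p),z),4))
E
```

```text
collar [ 0.5575 -0.234   0.115 ]
bush [0.5769 0.2287 0.088 ]
nestb [0.5809 0.0344 0.012 ]
nestring [0.5788 0.0338 0.06  ]
```

```bash
cat >> h.py <<'E'
from scipy.spatial.transform import Rotation as R
def plan(pos,yaw,n,jaw=0,start=None,nd=1):
    """rows from now (or start=(pos,yaw)) to pos,yaw with tool down."""
    s=observe()
    p=np.array(s['eef_pos'],float) if start is None else np.array(start[0],float); y=s['eef_rot'][2] if start is None else start[1]
    pos=np.array(pos,float); rows=[]
    dy=(yaw-y+180)%360-180
    for i in range(n):
        y_=np.radians(y); Rt=np.array([[np.cos(y_),np.sin(y_),0],[np.sin(y_),-np.cos(y_),0],[0,0,-1]])
        d=Rt.T@((pos-p)/(n-i))*100; d=np.round(d,nd)
        rz=round(-np.radians(dy/(n-i)),3)
        rows.append([*d.tolist(),0,0,rz,jaw]); p=p+Rt@d/100; y-=np.degrees(rz); dy+=np.degrees(rz)
    print(str([rows]).replace(' ','')); print('end',np.round(p,4),round(y,2)); return p,y
E
python3 -c "
from h import *
plan((.577,.229,.23),-180,12)"
```

```text
[[[2.6,-4.2,0.1,0,0,np.float64(0.111),0],[2.1,-4.5,0.1,0,0,np.float64(0.111),0],[1.6,-4.7,0.0,0,0,np.float64(0.11),0],[1.1,-4.8,0.1,0,0,np.float64(0.111),0],[0.6,-4.9,0.0,0,0,np.float64(0.11),0],[0.0,-5.0,0.1,0,0,np.float64(0.111),0],[-0.5,-4.9,0.0,0,0,np.float64(0.11),0],[-1.1,-4.8,0.1,0,0,np.float64(0.111),0],[-1.6,-4.7,0.0,0,0,np.float64(0.11),0],[-2.1,-4.5,0.1,0,0,np.float64(0.111),0],[-2.6,-4.2,0.0,0,0,np.float64(0.11),0],[-3.0,-3.9,0.1,0,0,np.float64(0.111),0]]]
end [0.5768 0.229  0.2298] -180.01
```

>>> move_arm(
  targets=[
    [[2.6,-4.2,0.1,0,0,0.11,0],[2.1,-4.5,0.1,0,0,0.11,0],[1.6,-4.7,0,0,0,0.11,0],[1.1,-4.8,0.1,0,0,0.11,0],[0.6,-4.9,0,0,0,0.11,0],[0,-4.9,0.1,0,0,0.11,0],[-0.5,-4.9,0,0,0,0.11,0],[-1.1,-4.8,0.1,0,0,0.11,0],[-1.6,-4.7,0,0,0,0.11,0],[-2.1,-4.5,0.1,0,0,0.11,0],[-2.6,-4.2,0,0,0,0.11,0],[-3.0,-3.9,0.1,0,0,0.11,0]],
  ],
)

```text
t: 1.35
eef_pos: [0.5788, 0.2299, 0.2306]
eef_rot: [180.0, 0.0, -179.8]
wrist_force: [1.1, 1.6, 0.0]
gripper_width: 0.0876
```

>>> move_arm(
  targets=[
    [[0,0,0,0,0,0,0],[0,0,0,0,0,0,0]],
  ],
)

```text
t: 1.55
eef_pos: [0.5781, 0.2302, 0.2298]
eef_rot: [-180.0, -0.1, -179.7]
wrist_force: [-0.9, 0.0, -0.6]
gripper_width: 0.0879
```

```bash
python3 -c "
from h import *
s=observe();print(s['eef_pos'],s['eef_rot'],s['joints'])
grab('wrist','w1')"
```

```text
[0.57810173 0.23019001 0.22981025] [-1.79966322e+02 -6.31864436e-02 -1.79733829e+02] [ 3.96559732e+01  1.59537309e+01 -6.93726171e+00 -1.52643441e-02
 -6.71792135e+01 -3.93838548e+01]
```

View pics/w1.png

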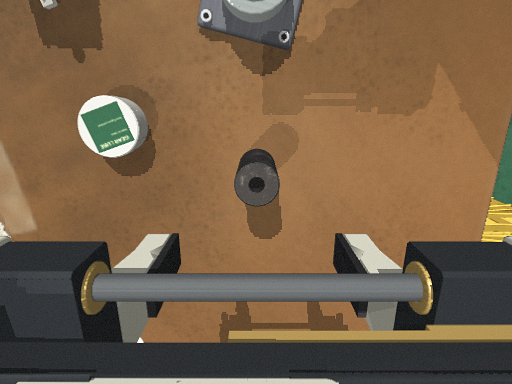

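```bash
python3 - <<'E'
from h import *
d=load('w1');a=np.asarray(d['pixels'])
c=cv2.resize(a[135:225,210:310],None,fx=6,fy=6,interpolation=cv2.INTER_CUBIC);cv2.imwrite('pics/w1c.png',c)
for z,p in ((.088,(257,183)),(.088,(257,184))): print(onz(d,p,z))
# reprojection with nominal
P=onz(d,(257,183.5),.088)
th=np.linspace(0,2*np.pi,100)
o=a.copy()
for z in (.088,0):
  q=proj(d,np.c_[P[0]+.0225*np.cos(th),P[1]+.0225*np.sin(th),0*th+z]); cv2.polylines(o,[np.int32(np.round(q*16))],True,(0,255,255),1,cv2.LINE_AA,4)
cv2.imwrite('pics/w1o.png',cv2.resize(o[135:225,210:310],None,fx=6,fy=6))
E
```

```text
[0.57663216 0.22695505 0.088     ]
[0.57662665 0.22796101 0.088     ]
```

View pics/w1o.png

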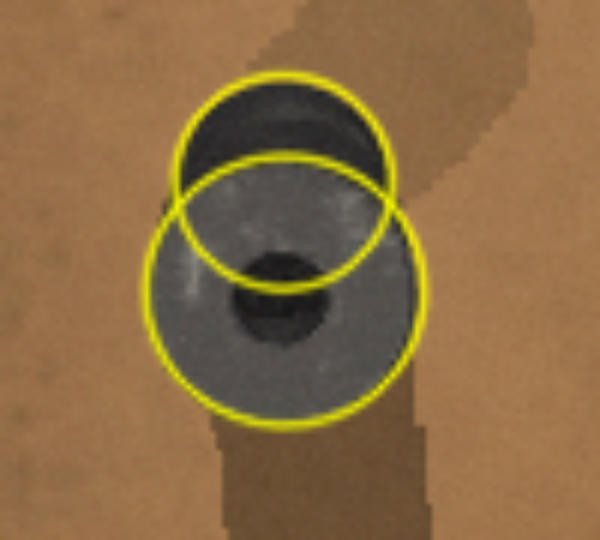

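>>> move_arm(
  targets=[
    [[0.1,-0.3,4,0,0,0,0],[0,0,4,0,0,0,0],[0,0,4,0,0,0,0],[0,0,3,0,0,0,0],[0,0,2.3,0,0,0,0],[0,0,0,0,0,0,0],[0,0,0,0,0,0,0],[0,0,0,0,0,0,0]],
  ],
)

```text
t: 2.4
eef_pos: [0.5773, 0.2299, 0.0594]
eef_rot: [179.9, 0.1, -179.5]
wrist_force: [-0.3, -0.2, -0.6]
gripper_width: 0.0875
```

>>> move_arm(
  targets=[
    [[0,0,0,0,0,0,1],[0,0,0,0,0,0,1],[0,0,0,0,0,0,1],[0,0,0,0,0,0,1],[0,0,0,0,0,0,1],[0,0,0,0,0,0,1],[0,0,0,0,0,0,1],[0,0,0,0,0,0,1]],
  ],
)

```text
t: 3.2
eef_pos: [0.5769, 0.2286, 0.0576]
eef_rot: [-180.0, 0.0, -179.6]
wrist_force: [-0.0, -0.7, 0.1]
gripper_width: 0.0437
```

```bash
python3 -c "
from h import *
s=observe();print(s['eef_pos'],s['eef_rot'],s['wrist_force'],s['gripper_width'])
grab('scene','s2');d=grab('wrist','w2')
a=np.asarray(load('s2')['pixels']);b=np.asarray(d['pixels'])
cv2.imwrite('pics/c2.png',np.hstack([cv2.resize(a[80:230,180:330],(500,500)),b[:,100:400][:, :].copy() if 0 else cv2.resize(b,(300,225))[0:225].repeat(1,0) if 0 else cv2.resize(b[130:384,130:384],(300,500))]))"
```

```text
[0.57685186 0.22856519 0.05756534] [-1.79999971e+02  1.00688903e-02 -1.79597902e+02] [-0.03214003 -0.74905066  0.07026216] 0.04372092687942462
```

View pics/c2.png

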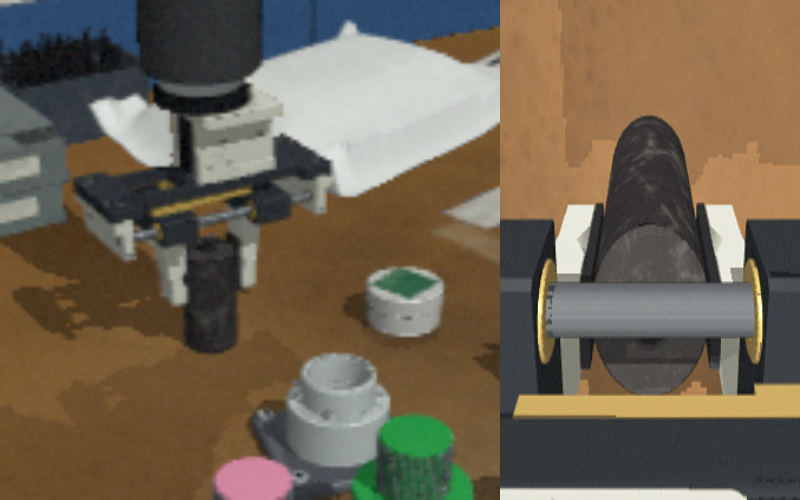

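>>> move_arm(
  targets=[
    [[0,0,-2,0,0,0,1],[0,0,-4,0,0,0,1],[0,0,-4,0,0,0,1],[0,-2,-3,0,0,0,1],[0,-4,-2,0,0,0,1],[-0.2,-3,0,0,0,0,1],[0,-1,0,0,0,0,1],[0,0,0,0,0,0,1],[0,0,0,0,0,0,1],[0,0,0,0,0,0,1],[0,0,0,0,0,0,1]],
  ],
)

```text
t: 4.4
eef_pos: [0.5793, 0.1294, 0.2071]
eef_rot: [-180.0, -0.0, -179.5]
wrist_force: [-0.1, -0.0, -1.2]
gripper_width: 0.0441
```

```bash
python3 -c "
from h import *
s=observe();print(s['eef_pos'],s['eef_rot'],s['wrist_force'],s['gripper_width'])
d=grab('wrist','w3');d=grab('wrist','w3b');print(observe()['eef_pos'])"
```

```text
[0.57925395 0.12940171 0.20708044] [-1.79981251e+02 -4.00424097e-02 -1.79541733e+02] [-0.10891822 -0.04105128 -1.24210563] 0.04412247702767997
[0.57931034 0.1292395  0.20721908]
```

View pics/w3b.png

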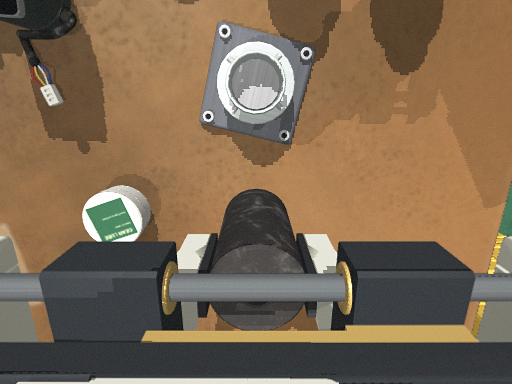

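```bash
cat >> h.py <<'E'
def ov(tag,circs,box,fx,out,pts=()):
    d=load(tag);o=cv2.resize(np.asarray(d['pixels'])[box[1]:box[3],box[0]:box[2]],None,fx=fx,fy=fx,interpolation=cv2.INTER_CUBIC)
    th=np.linspace(0,2*np.pi,120)
    S=lambda q:((q-np.array(box[:2])+.5)*fx-.5)
    for x,y,z,r,col in circs:
        q=S(proj(d,np.c_[x+r*np.cos(th),y+r*np.sin(th),0*th+z])); cv2.polylines(o,[np.int32(np.round(q*16))],True,col,1,cv2.LINE_AA,4)
    cv2.imwrite(out,o)
E
python3 - <<'E'
from h import *
d=load('w3b')
P=onz(d,(256,82),.07);print(P)
s=observe()['eef_pos'];print(s)
x,y=P[:2];Y=(0,255,255)
ov('w3b',[(x,y,.07,.024,Y),(x,y,.048,.037,(0,0,255)),(s[0],s[1],s[2]+.008-.065,.0225,(0,255,0))],(190,10,330,150),5.5,'pics/w3o.png')
ov('w3b',[(s[0],s[1],s[2]+.008-.065,.0225,(0,255,0)),(s[0],s[1],s[2]+.008-.065+.088,.0225,Y)],(190,170,330,340),4,'pics/w3p.png')
E
```

```text
[0.57958131 0.03414526 0.07      ]
[0.57931034 0.1292395  0.20721908]
```

View pics/w3o.png

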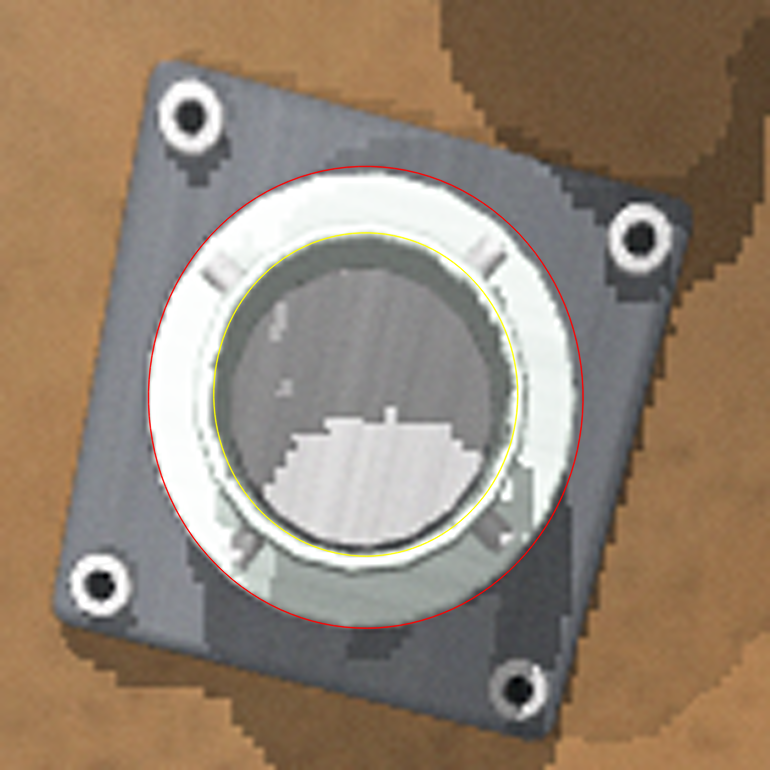

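View pics/w3p.png

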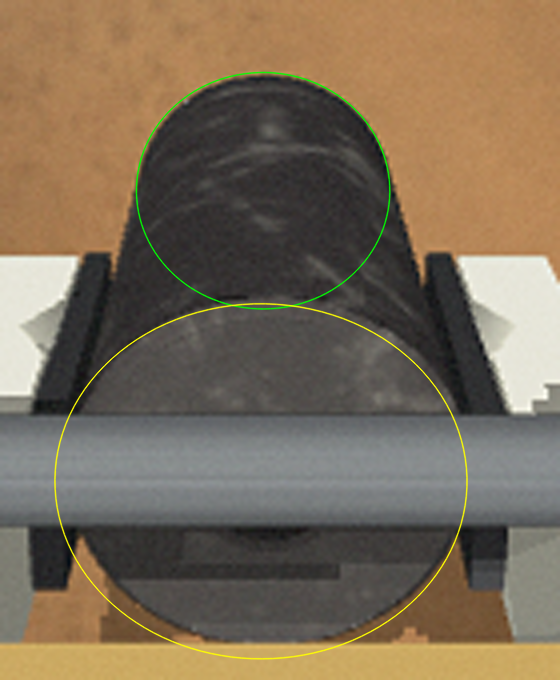

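>>> move_arm(
  targets=[
    [[0,-3,0,0,0,0,1],[0,-4,2,0,0,0,1],[0.1,-2.5,2,0,0,0,1],[0,0,2,0,0,0,1],[0,0,0.5,0,0,0,1],[0,0,0,0,0,0,1],[0,0,0,0,0,0,1],[0,0,0,0,0,0,1],[0,0,0,0,0,0,1],[0,0,0,0,0,0,1]],
  ],
)

```text
t: 5.5
eef_pos: [0.5793, 0.034, 0.1431]
eef_rot: [180.0, 0.1, -179.6]
wrist_force: [0.8, 0.3, -2.4]
gripper_width: 0.0441
```

```bash
python3 -c "
from h import *
s=observe();print(s['eef_pos'],s['eef_rot'],s['wrist_force'],s['gripper_width'])
d=grab('wrist','w4');d=grab('scene','s4');s=observe()['eef_pos'];print(s)
Y=(0,255,255)
ov('w4',[(.5796,.0341,.048,.037,(0,0,255)),(s[0],s[1],s[2]-.057,.0225,(0,255,0))],(170,150,350,300),4,'pics/w4o.png')
ov('s4',[(.5796,.0341,.048,.037,(0,0,255)),(.5796,.0341,.07,.027,(0,0,255)),(s[0],s[1],s[2]-.057,.0225,(0,255,0))],(210,120,340,230),5,'pics/s4o.png')
"
```

```text
[0.57932354 0.03396076 0.14314308] [ 1.79979327e+02  5.41733135e-02 -1.79569955e+02] [ 0.77987038  0.26687763 -2.39930518] 0.04413229845362038
[0.57912887 0.03373184 0.14287088]
```

View pics/w4o.png

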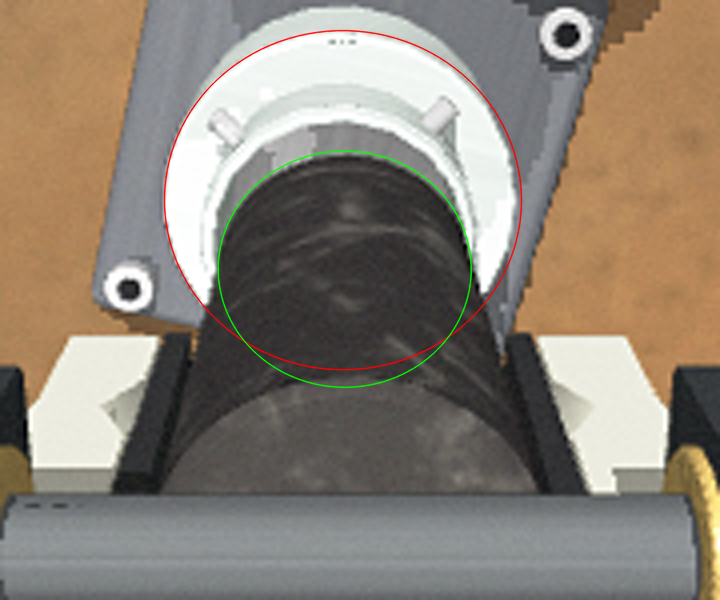

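View pics/s4o.png

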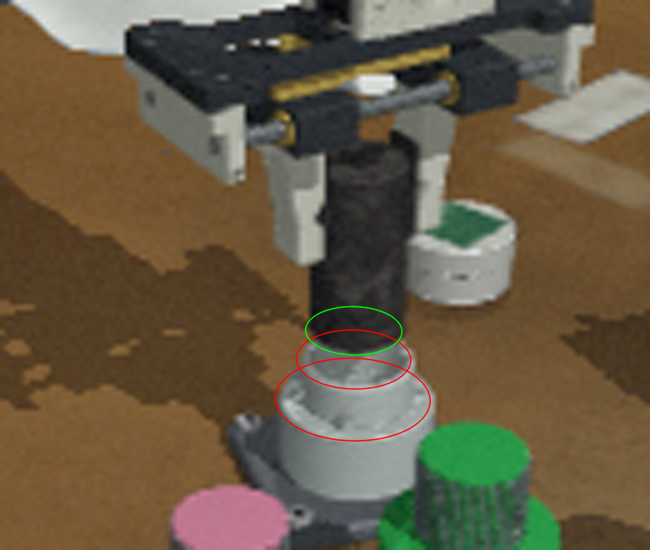

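```bash
python3 -c "
from h import *
Y=(0,255,255)
s=[.5792,.0338,.143]
ov('w4',[(.5796,.0341,.07,.0245,(0,0,255)),(.5796,.0341,.07,.027,(255,0,0)),(s[0],s[1],s[2]-.057,.0225,(0,255,0))],(200,150,310,260),7,'pics/w4p.png')
"
```

```text
(no output)
```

View pics/w4p.png

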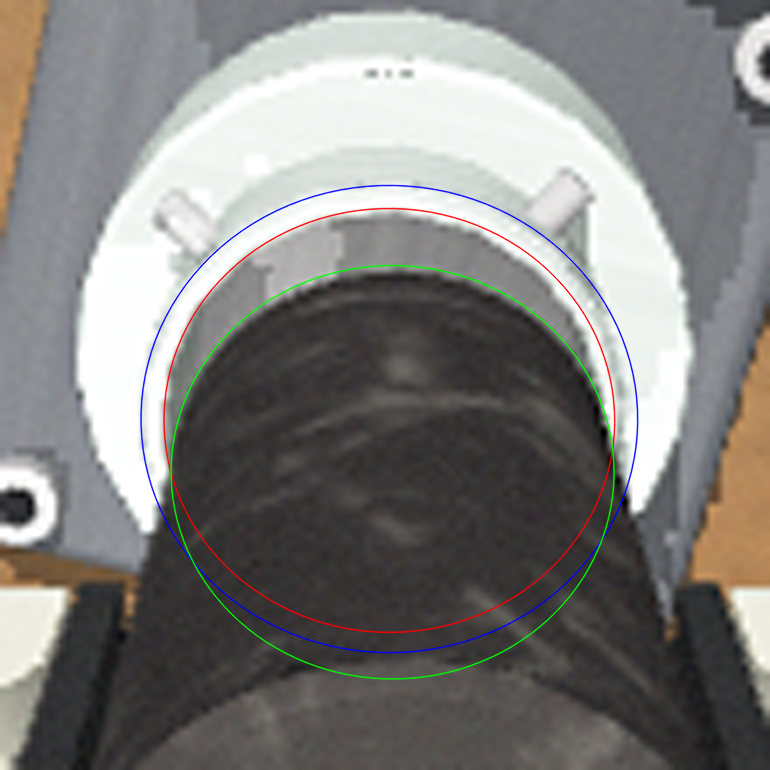

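>>> move_arm(
  targets=[
    [[-0.03,0,0.5,0,0,0,1],[0,0,0.5,0,0,0,1],[0,0,0.5,0,0,0,1],[0,0,0.5,0,0,0,1],[0,0,0.2,0,0,0,1],[0,0,0,0,0,0,1],[0,0,0,0,0,0,1]],
  ],
)

```text
t: 6.3
eef_pos: [0.5794, 0.0335, 0.1206]
eef_rot: [-180.0, -0.0, -179.6]
wrist_force: [1.8, -0.2, -2.3]
gripper_width: 0.0438
```

>>> move_arm(
  targets=[
    [[0,0,0.4,0,0,0,1],[0,0,0.4,0,0,0,1],[0,0,0.4,0,0,0,1],[0,0,0.4,0,0,0,1],[0,0,0.3,0,0,0,1],[0,0,0,0,0,0,1],[0,0,0,0,0,0,1]],
  ],
)

```text
t: 7.0
eef_pos: [0.5793, 0.0335, 0.1015]
eef_rot: [-180.0, -0.0, -179.6]
wrist_force: [-0.1, -0.6, -1.6]
gripper_width: 0.0439
```

>>> move_arm(
  targets=[
    [[0,0,0.1,0,0,0,1],[0,0,0,0,0,0,1],[0,0,0,0,0,0,0],[0,0,0,0,0,0,0],[0,0,0,0,0,0,0],[0,0,0,0,0,0,0],[0,0,0,0,0,0,0],[0,0,0,0,0,0,0]],
  ],
)

```text
t: 7.8
eef_pos: [0.5794, 0.0336, 0.1006]
eef_rot: [-180.0, 0.0, -179.6]
wrist_force: [0.2, 0.3, -0.2]
gripper_width: 0.0847
```

>>> move_arm(
  targets=[
    [[0,0,-3,0,0,0,0],[0,0,-4,0,0,0,0],[0,0,-4,0,0,0,0],[0,0,-3,0,0,0,0],[0,0,0,0,0,0,0],[0,0,0,0,0,0,0],[0,0,0,0,0,0,0]],
  ],
)

```text
t: 8.5
eef_pos: [0.5787, 0.0335, 0.2395]
eef_rot: [-180.0, -0.1, -179.6]
wrist_force: [0.3, 0.0, -0.4]
gripper_width: 0.0878
```

```bash
python3 -c "
from h import *
s=observe();print(s['eef_pos'],s['eef_rot'],s['wrist_force'],s['gripper_width'])
d=grab('wrist','w5');d=grab('scene','s5')
x,y=.5796,.0341
G=(0,255,0)
ov('w5',[(x,y,.07,.027,(255,0,0)),(x,y,.048,.037,(0,0,255)),(x,y,.13,.0225,G)],(190,130,320,260),4,'pics/a.png')
ov('s5',[(x,y,.07,.027,(255,0,0)),(x,y,.13,.0225,G)],(220,110,340,230),4.35,'pics/b.png')
a=cv2.imread('pics/a.png');b=cv2.imread('pics/b.png');h=min(len(a),len(b))
cv2.imwrite('pics/w5o.png',np.hstack([a[:h,:400],b[:h,:400]]))"
```

```text
[0.57868444 0.0334565  0.23946192] [-1.79986196e+02 -9.68478970e-02 -1.79609222e+02] [ 0.28361447  0.0409149  -0.38408388] 0.08778889562741114
```

View pics/w5.png

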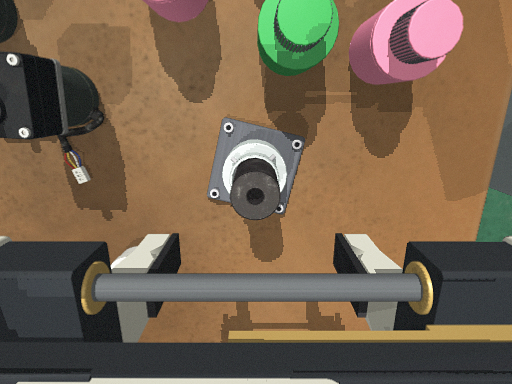

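View pics/w5o.png

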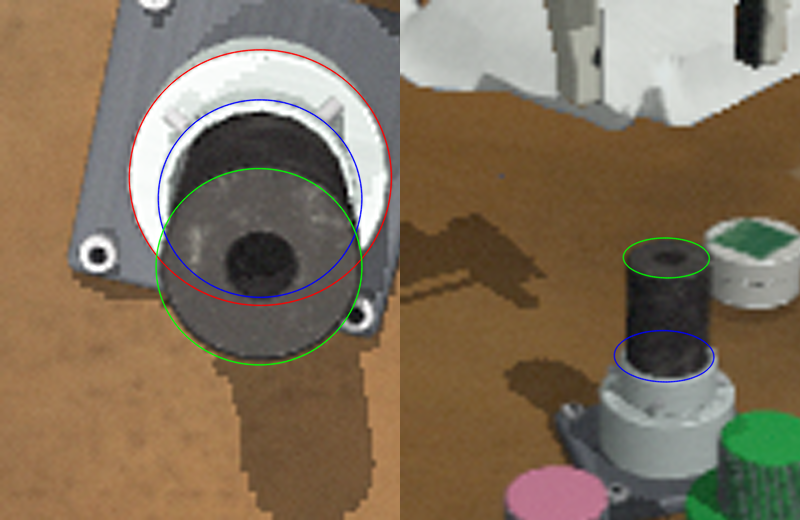

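>>> move_arm(
  targets=[
    [[0.1,-4,0,0,0,0,0],[0.3,-4.5,0,0,0,0,0],[0.3,-4.5,0,0,0,0,0],[0.4,-4.5,0,0,0,0,0],[0.4,-4.5,0,0,0,0,0],[0.4,-3.7,0,0,0,0,0],[0.2,-1,0,0,0,0,0],[0,0,0,0,0,0,0],[0,0,0,0,0,0,0],[0,0,0,0,0,0,0]],
  ],
)

```text
t: 9.6
eef_pos: [0.5604, -0.2326, 0.2403]
eef_rot: [180.0, -0.0, -179.5]
wrist_force: [1.0, 0.3, 0.6]
gripper_width: 0.0876
```

```bash
python3 -c "
from h import *
s=observe();print(s['eef_pos'],s['eef_rot'],s['joints'])
d=grab('wrist','w6')
for p in ((257,190),(257,200)): print(onz(d,p,.115))"
```

```text
[ 0.560367   -0.23257266  0.24026502] [ 1.79989872e+02 -2.73190583e-02 -1.79537597e+02] [-4.11626011e+00  1.40930691e+01 -8.07933977e+00 -8.54510132e-03
 -6.78556317e+01  4.58188366e+00]
[ 0.55901845 -0.23347083  0.115     ]
[ 0.55893196 -0.22376383  0.115     ]
```

View pics/w6.png

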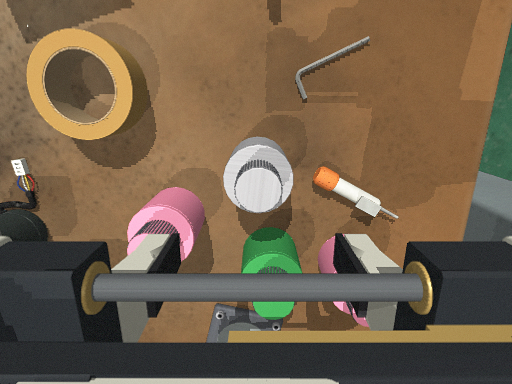

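```bash
python3 -c "
from h import *
t=load('top0')
f=lambda x,y:(150+(x+.5)/3.4-.5,125+(y+.5)/3.4-.5)
for p in ((600,92),(505,398),(520,258),(687,236)): print(onz(t,f(*p),.115))
d=load('w6')
x,y=onz(d,(258,187),.115)[:2];print(x,y)
ov('w6',[(x,y,.115,.022,(0,255,0)),(x,y,.077,.037,(0,0,255)),(x,y,0,.037,(255,0,0))],(210,125,310,225),6,'pics/w6o.png')
"
```

```text
[ 0.66342828 -0.16833021  0.115     ]
[ 0.43612114 -0.10035808  0.115     ]
[ 0.53899665 -0.1100812   0.115     ]
[ 0.55752527 -0.23402159  0.115     ]
0.5581244199521497 -0.2363523242899979
```

View pics/w6o.png

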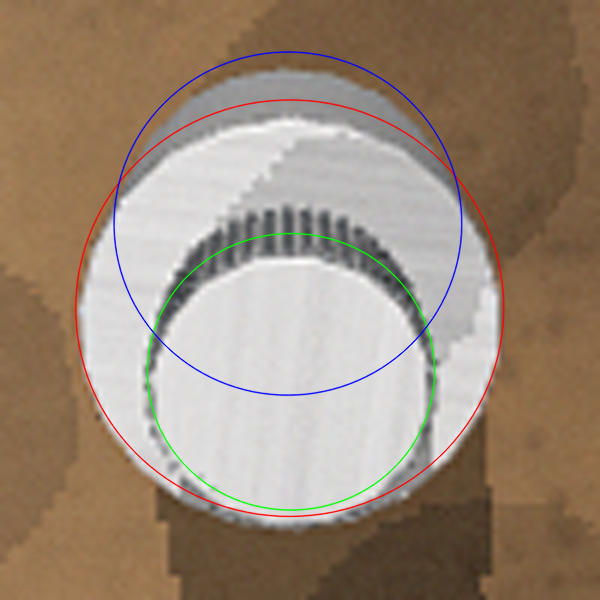

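```bash
python3 -c "
from h import *
x,y=.5581,-.2339
ov('w6',[(x,y,.115,.022,(0,255,0)),(x,y,.077,.037,(0,0,255)),(x,y,0,.037,(255,0,0))],(210,125,310,225),6,'pics/w6p.png')
"
```

```text
(no output)
```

View pics/w6p.png

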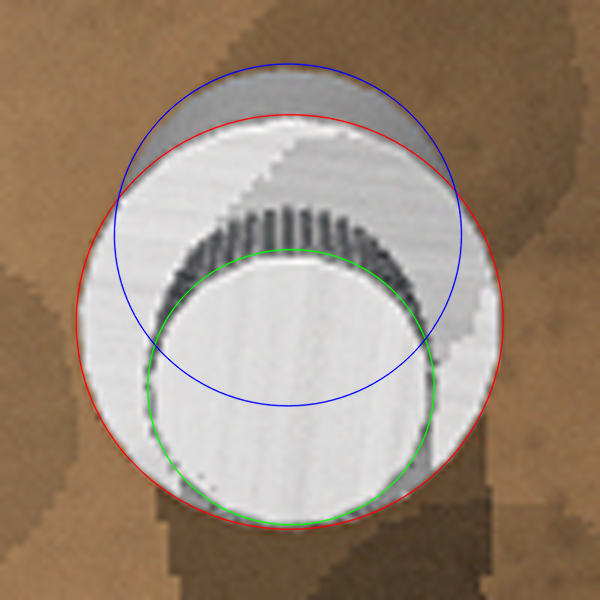

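>>> move_arm(
  targets=[
    [[0.2,-0.1,4,0,0,0,0],[0,0,4,0,0,0,0],[0,0,3,0,0,0,0],[0,0,0,0,0,0,0],[0,0,0,0,0,0,0]],
  ],
)

```text
t: 10.15
eef_pos: [0.5588, -0.2341, 0.1312]
eef_rot: [-180.0, -0.0, -179.5]
wrist_force: [0.5, 0.3, 1.6]
gripper_width: 0.0878
```

>>> move_arm(
  targets=[
    [[0,0,2,0,0,0,0],[0.05,0,1.7,0,0,0,0],[0,0,0,0,0,0,0],[0,0,0,0,0,0,0],[0,0,0,0,0,0,0]],
  ],
)

```text
t: 10.65
eef_pos: [0.5591, -0.2347, 0.0957]
eef_rot: [-180.0, 0.2, -179.6]
wrist_force: [0.1, 0.7, 0.6]
gripper_width: 0.0873
```

>>> move_arm(
  targets=[
    [[0,0,0,0,0,0,1],[0,0,0,0,0,0,1],[0,0,0,0,0,0,1],[0,0,0,0,0,0,1],[0,0,0,0,0,0,1],[0,0,0,0,0,0,1],[0,0,0,0,0,0,1],[0,0,0,0,0,0,1]],
  ],
)

```text
t: 11.45
eef_pos: [0.5581, -0.2346, 0.0936]
eef_rot: [-180.0, 0.0, -179.6]
wrist_force: [0.6, -0.2, -0.4]
gripper_width: 0.0432
```

>>> move_arm(
  targets=[
    [[0,0,-2,0,0,0,1],[0,0,-4,0,0,0,1],[0,0,-4,0,0,0,1],[0,0,-4,0,0,0,1],[0,0,-2.5,0,0,0,1],[0,0,0,0,0,0,1],[0,0,0,0,0,0,1],[0,0,0,0,0,0,1]],
  ],
)

```text
t: 12.25
eef_pos: [0.5566, -0.2342, 0.2565]
eef_rot: [179.9, -0.2, -179.6]
wrist_force: [0.2, -0.7, -3.4]
gripper_width: 0.0436
```

```bash
python3 -c "
from h import *
for i in range(3):
  s=observe();print(s['eef_pos'],s['eef_rot'],s['wrist_force'],s['gripper_width'])
  d=grab('wrist','w7')
s=s['eef_pos']
z=s[2]-.0936
ov('w7',[(s[0],s[1],z+.115,.022,(0,255,0)),(s[0],s[1],z+.077,.037,(0,0,255)),(s[0],s[1],z,.037,(255,0,0))],(170,130,340,340),3.4,'pics/w7o.png')
"
```

```text
[ 0.55660414 -0.23419529  0.25646169] [ 179.93649752   -0.19340675 -179.61390541] [ 0.15995208 -0.70467956 -3.42556644] 0.043607978527679406
[ 0.55669635 -0.23428418  0.25646997] [ 179.94854223   -0.19986779 -179.60757616] [ 0.38532119 -0.04493513 -3.26897414] 0.04354529341873599
[ 0.55690684 -0.23435659  0.2566655 ] [ 179.95946741   -0.18310408 -179.60702769] [-1.01551075  0.1977595  -3.53667844] 0.043225413205163175
```

View pics/w7o.png

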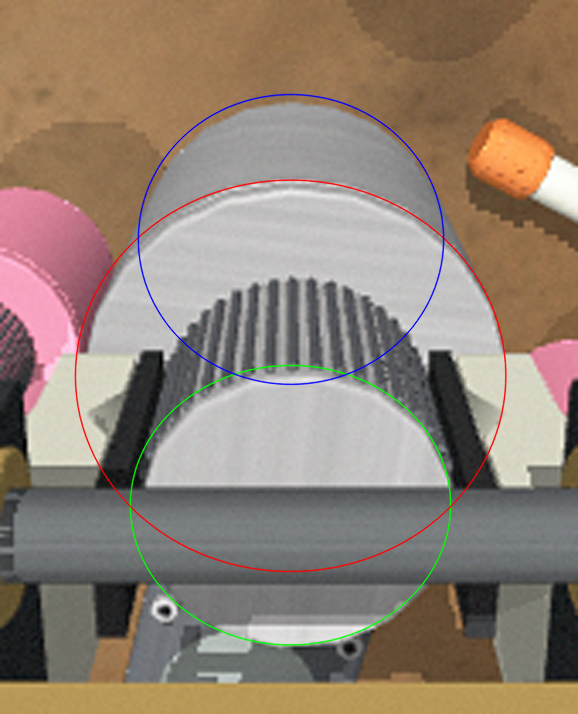

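>>> move_arm(
  targets=[
    [[-0.2,3,0,0,0,0,1],[-0.4,4.5,0,0,0,0,1],[-0.4,4.5,0,0,0,0,1],[-0.4,4.5,0,0,0,0,1],[-0.4,4.5,0,0,0,0,1],[-0.4,3.7,0,0,0,0,1],[-0.25,2,0,0,0,0,1],[0,0,0,0,0,0,1],[0,0,0,0,0,0,1],[0,0,0,0,0,0,1],[0,0,0,0,0,0,1]],
  ],
)

```text
t: 13.5
eef_pos: [0.5802, 0.0316, 0.2584]
eef_rot: [-180.0, -0.0, -179.7]
wrist_force: [-0.5, -0.4, -3.8]
gripper_width: 0.0438
```

```bash
python3 -c "
from h import *
for i in range(2):
  s=observe();print(s['eef_pos'],s['eef_rot'],s['wrist_force'],s['gripper_width'],s['joints'])
  grab('wrist','w8')
grab('scene','s8')
s=s['eef_pos']
z=s[2]-.0936
x,y=.5796,.0341
ov('w8',[(x,y,.048,.037,(0,0,255)),(s[0],s[1]+.001,z,.037,(255,0,0)),(s[0],s[1]+.001,z+.077,.037,(0,255,0))],(170,130,340,280),3.4,'pics/a.png')
ov('s8',[(x,y,.048,.037,(0,0,255)),(x,y,.13,.0225,(0,0,255)),(s[0],s[1]+.001,z,.037,(255,0,0)),(s[0],s[1]+.001,z+.077,.037,(0,255,0))],(210,90,350,250),3.1,'pics/b.png')
a=cv2.imread('pics/a.png');b=cv2.imread('pics/b.png');b=cv2.copyMakeBorder(b,0,max(0,len(a)-len(b)),0,0,0);cv2.imwrite('pics/w8o.png',np.hstack([a[:,100:480],b[:len(a),:420]]))
"
```

```text
[0.58023319 0.03157025 0.25842277] [-1.79987139e+02 -1.76728707e-02 -1.79668728e+02] [-0.4554614  -0.35252958 -3.83141392] 0.04381650997948284 [ 2.23908395e+01  1.10172996e+01 -9.68207022e+00  5.64623643e-03
 -6.93218398e+01 -2.20615602e+01]
[0.58026092 0.03161413 0.25850151] [-1.79994247e+02 -8.56270641e-03 -1.79672767e+02] [-0.19624683 -0.81948881 -4.30541665] 0.04344526288124342 [ 2.23918549e+01  1.10116968e+01 -9.67735108e+00  2.26023270e-03
 -6.93210486e+01 -2.20654194e+01]
```

View pics/w8o.png

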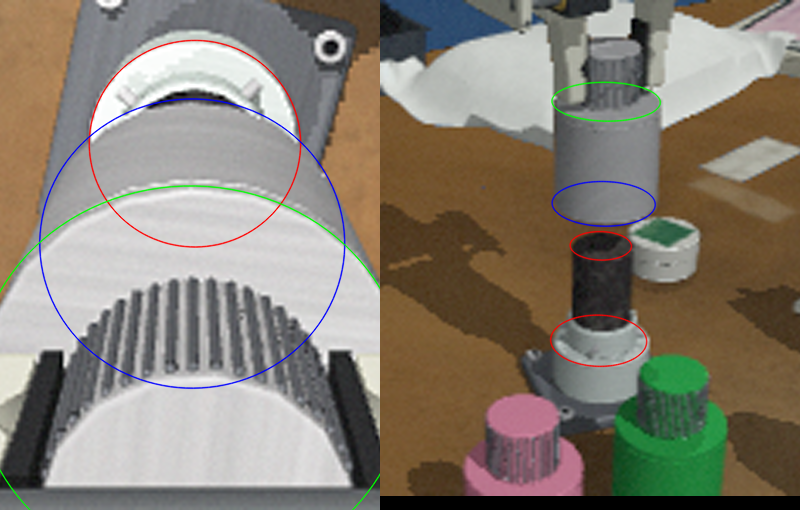

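>>> move_arm(
  targets=[
    [[0.05,0.15,1.5,0,0,0,1],[0,0,2,0,0,0,1],[0,0,2,0,0,0,1],[0,0,1.5,0,0,0,1],[0,0,1,0,0,0,1],[0,0,0,0,0,0,1],[0,0,0,0,0,0,1],[0,0,0,0,0,0,1],[0,0,0,0,0,0,1]],
  ],
)

```text
t: 14.55
eef_pos: [0.5803, 0.0342, 0.1795]
eef_rot: [180.0, 0.1, -179.6]
wrist_force: [0.2, -0.2, -3.7]
gripper_width: 0.0433
```

```bash
python3 -c "
from h import *
for i in range(2):
  s=observe();print(s['eef_pos'],s['eef_rot'],s['wrist_force'],s['gripper_width'])
  grab('wrist','w9')
grab('scene','s9')
s=s['eef_pos']
z=s[2]-.0936
x,y=.5796,.0341
ov('w9',[(x,y,.048,.037,(0,0,255)),(s[0],s[1]+.001,z,.037,(255,0,0)),(x,y,.07,.027,(0,255,0))],(170,130,340,280),3.4,'pics/a.png')
ov('s9',[(x,y,.048,.037,(0,0,255)),(x,y,.07,.027,(0,0,255)),(s[0],s[1]+.001,z,.037,(255,0,0)),(s[0],s[1]+.001,z+.077,.037,(0,255,0))],(220,110,340,230),4.2,'pics/b.png')
a=cv2.imread('pics/a.png');b=cv2.imread('pics/b.png');b=cv2.copyMakeBorder(b,0,max(0,len(a)-len(b)),0,0,0);cv2.imwrite('pics/w9o.png',np.hstack([a[:,100:480],b[:len(a),:420]]))
"
```

```text
[0.58032318 0.03418456 0.17947167] [ 1.79976182e+02  8.27192042e-02 -1.79592114e+02] [ 0.1927214  -0.2308285  -3.66498731] 0.04325462183475728
[0.58020727 0.03419023 0.17935328] [ 1.79975667e+02  7.26074614e-02 -1.79594795e+02] [-0.41627194 -0.06041121 -3.4339861 ] 0.043577870572968656
```

View pics/w9o.png

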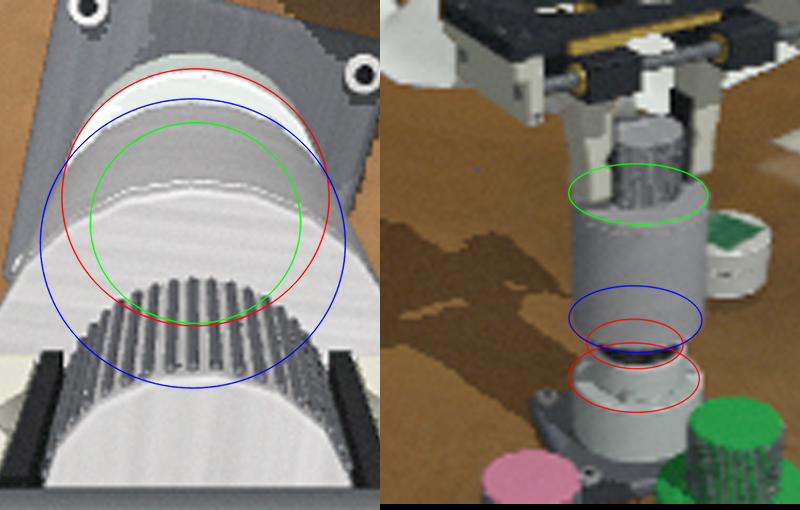

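>>> move_arm(
  targets=[
    [[0.07,-0.1,0.3,0,0,0,1],[0,0,0.4,0,0,0,1],[0,0,0.3,0,0,0,1],[0,0,0.3,0,0,0,1],[0,0,0.2,0,0,0,1],[0,0,0,0,0,0,1],[0,0,0,0,0,0,1],[0,0,0,0,0,0,1]],
  ],
)

```text
t: 15.5
eef_pos: [0.5793, 0.0331, 0.1637]
eef_rot: [180.0, 0.0, -179.6]
wrist_force: [0.5, -0.1, -3.6]
gripper_width: 0.0434
```

>>> move_arm(
  targets=[
    [[0,0,0.2,0,0,0,1],[0,0,0.2,0,0,0,1],[0,0,0.2,0,0,0,1],[0,0,0,0,0,0,1],[0,0,0,0,0,0,1],[0,0,0,0,0,0,1]],
  ],
)

```text
t: 16.1
eef_pos: [0.5794, 0.0331, 0.1575]
eef_rot: [180.0, 0.0, -179.6]
wrist_force: [1.9, -0.2, -4.2]
gripper_width: 0.0437
```

>>> move_arm(
  targets=[
    [[-0.02,0,0.2,0,0,0,1],[0,0,0.2,0,0,0,1],[0,0,0.1,0,0,0,1],[0,0,0,0,0,0,1],[0,0,0,0,0,0,1],[0,0,0,0,0,0,1]],
  ],
)

```text
t: 16.7
eef_pos: [0.5796, 0.0331, 0.1528]
eef_rot: [180.0, 0.0, -179.6]
wrist_force: [0.7, -0.3, -0.0]
gripper_width: 0.0435
```

>>> move_arm(
  targets=[
    [[0,0,0.1,0,0,0,1],[0,0,0,0,0,0,1],[0,0,0,0,0,0,1],[0,0,0,0,0,0,1]],
  ],
)

```text
t: 17.1
eef_pos: [0.5797, 0.033, 0.1526]
eef_rot: [-180.0, 0.1, -179.6]
wrist_force: [-0.0, -0.1, 5.2]
gripper_width: 0.0434
```

>>> move_arm(
  targets=[
    [[0,0,0.1,0,0,-0.03,1],[0,0,0,0,0,-0.04,1],[0,0,0,0,0,-0.04,1],[0,0,0,0,0,-0.04,1],[0,0,0,0,0,-0.04,1],[0,0,0,0,0,-0.04,1],[0,0,0,0,0,0,1]],
  ],
)

```text
t: 17.8
eef_pos: [0.5799, 0.033, 0.1525]
eef_rot: [-180.0, 0.1, -166.3]
wrist_force: [-2.3, 0.8, 11.7]
gripper_width: 0.0434
```

```bash
python3 -c "
from h import *
s=observe();print(s['eef_pos'],s['eef_rot'],s['wrist_force'],s['ft_torque'],s['gripper_width'])"
```

```text
[0.57986689 0.03301566 0.15247094] [-1.79970147e+02  1.00179523e-01 -1.66310335e+02] [-2.29540112  0.84654708 11.7145604 ] [0.1323466  1.31171516 0.10581322] 0.04343447387345041
```

>>> move_arm(
  targets=[
    [[0,0,0,0,0,-0.04,1],[0,0,0,0,0,-0.04,1],[0,0,0,0,0,-0.04,1],[0,0,0,0,0,-0.04,1],[0,0,0,0,0,-0.04,1],[0,0,0,0,0,0,1]],
  ],
)

```text
t: 18.4
eef_pos: [0.5802, 0.0331, 0.1525]
eef_rot: [-179.9, 0.1, -154.8]
wrist_force: [-1.3, 0.6, 10.9]
gripper_width: 0.0435
```

>>> move_arm(
  targets=[
    [[0,0,0,0,0,-0.04,1],[0,0,0,0,0,-0.04,1],[0,0,0,0,0,-0.04,1],[0,0,0,0,0,-0.04,1],[0,0,0,0,0,-0.04,1],[0,0,0,0,0,0,1]],
  ],
)

```text
t: 19.0
eef_pos: [0.5804, 0.0332, 0.1525]
eef_rot: [-179.9, 0.1, -143.4]
wrist_force: [-1.5, 0.9, 9.7]
gripper_width: 0.0439
```

>>> move_arm(
  targets=[
    [[0,0,0,0,0,-0.04,1],[0,0,0,0,0,-0.04,1],[0,0,0,0,0,-0.04,1],[0,0,0,0,0,-0.04,1],[0,0,0,0,0,-0.04,1],[0,0,0,0,0,0,1]],
  ],
)

```text
t: 19.6
eef_pos: [0.5802, 0.0331, 0.1516]
eef_rot: [-179.9, 0.1, -132.0]
wrist_force: [0.8, -0.4, 4.3]
gripper_width: 0.0437
```

>>> move_arm(
  targets=[
    [[0,0,0,0,0,-0.04,1],[0,0,0,0,0,-0.04,1],[0,0,0,0,0,-0.04,1],[0,0,0,0,0,-0.04,1],[0,0,0,0,0,-0.04,1],[0,0,0,0,0,0,1]],
  ],
)

```text
t: 20.2
eef_pos: [0.5803, 0.0336, 0.151]
eef_rot: [-179.9, 0.1, -120.6]
wrist_force: [2.6, 1.9, 1.9]
gripper_width: 0.0432
```

```bash
python3 -c "
from h import *
s=observe();print(s['eef_pos'],s['eef_rot'],s['wrist_force'],s['ft_torque'],s['gripper_width'])"
```

```text
[0.58030556 0.0335946  0.15097926] [-1.79925108e+02  9.77541117e-02 -1.20599316e+02] [2.61729136 1.87447248 1.94265077] [ 0.6323943  -1.26687441 -0.04123803] 0.04320164552006401
```

>>> move_arm(
  targets=[
    [[0,0,0.1,0,0,0.03,1],[0,0,0.1,0,0,0.03,1],[0,0,0,0,0,0,1],[0,0,0,0,0,0,1]],
  ],
)

```text
t: 20.6
eef_pos: [0.5801, 0.0334, 0.1488]
eef_rot: [-179.9, 0.1, -124.0]
wrist_force: [3.6, 1.6, 1.7]
gripper_width: 0.0437
```

```bash
python3 -c "
from h import *
s=observe();print(s['eef_pos'],s['eef_rot'],s['wrist_force'],s['ft_torque'],s['gripper_width'])"
```

```text
[0.58007126 0.0334098  0.14881895] [-1.79945393e+02  7.24586593e-02 -1.24019928e+02] [3.59864009 1.60384059 1.69985082] [ 0.65781701 -1.83777553  0.03562786] 0.043664009236517184
```

>>> move_arm(
  targets=[
    [[-0.04,-0.02,0.1,0,0,0,1],[0,0,0.2,0,0,0,1],[0,0,0.2,0,0,0,1],[0,0,0,0,0,0,1],[0,0,0,0,0,0,1]],
  ],
)

```text
t: 21.1
eef_pos: [0.5802, 0.0333, 0.1437]
eef_rot: [-180.0, 0.0, -124.0]
wrist_force: [5.7, 0.0, 3.4]
gripper_width: 0.0436
```

```bash
python3 -c "
from h import *
s=observe();print(s['eef_pos'],s['eef_rot'],s['wrist_force'],s['ft_torque'],s['gripper_width'])"
```

```text
[0.58016984 0.03334035 0.14369667] [-1.79964410e+02  3.43116704e-02 -1.24017655e+02] [5.71767154 0.03027806 3.42829423] [ 0.29090569 -1.9997238  -0.02386096] 0.043622812673360795
```

>>> move_arm(
  targets=[
    [[-0.03,-0.04,0.1,0,0,0,1],[0,0,0.1,0,0,0,1],[0,0,0.1,0,0,0,1],[0,0,0,0,0,0,1],[0,0,0,0,0,0,1],[0,0,0,0,0,0,1]],
  ],
)

```text
t: 21.7
eef_pos: [0.5806, 0.0332, 0.1413]
eef_rot: [-179.9, 0.0, -124.0]
wrist_force: [2.6, 0.6, 7.2]
gripper_width: 0.0437
```

>>> move_arm(
  targets=[
    [[0,0,0.1,0,0,0,1],[0,0,0.1,0,0,0,1],[0,0,0,0,0,0,1],[0,0,0,0,0,0,1],[0,0,0,0,0,0,1]],
  ],
)

```text
t: 22.2
eef_pos: [0.5812, 0.0332, 0.141]
eef_rot: [-179.9, 0.1, -124.0]
wrist_force: [0.7, 1.0, 19.1]
gripper_width: 0.0435
```

```bash
python3 -c "
from h import *
for i in range(2):
  s=observe();print(s['eef_pos'],s['eef_rot'],s['wrist_force'],s['ft_torque'],s['gripper_width'])
  grab('scene','s10')
grab('wrist','w10')
x,y=.5796,.0341
ov('s10',[(x,y,.048,.037,(0,0,255)),(x,y,.125,.037,(0,255,0))],(220,110,340,230),4.2,'pics/s10o.png')
a=cv2.imread('pics/s10o.png');b=load('w10')['pixels'];b=cv2.resize(np.asarray(b)[90:290,190:310],(290,504))
cv2.imwrite('pics/s10o.png',np.hstack([a,b]))
"
```

```text
[0.58120974 0.03319682 0.14099912] [-1.79859663e+02  6.36236628e-02 -1.23958053e+02] [ 0.74668264  1.00312218 19.06024284] [ 0.06496546  0.20644336 -0.01758726] 0.04345785137243776
[0.58121631 0.03317101 0.1410291 ] [-1.79859107e+02  6.39479478e-02 -1.23958818e+02] [-0.13076974  0.40607709 19.46276035] [0.09179871 0.27454893 0.00610857] 0.0435999949561426
```

View pics/s10o.png

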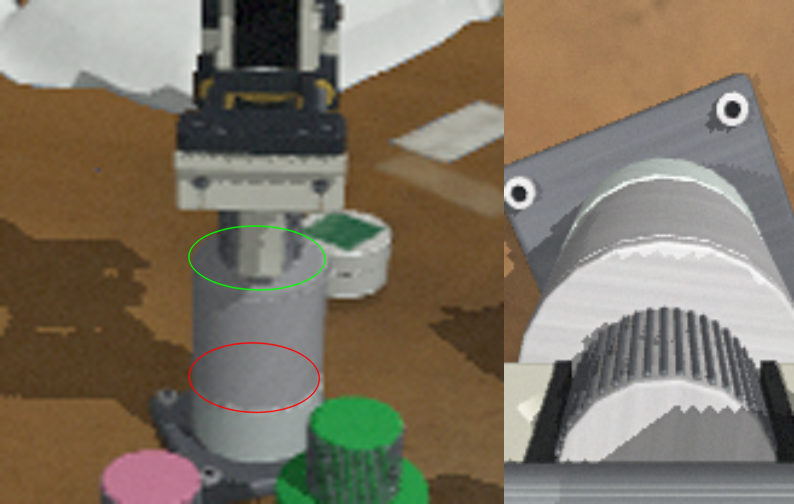

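>>> move_arm(
  targets=[
    [[0,0,0.05,0,0,0,1],[0,0,0,0,0,0,1],[0,0,0,0,0,0,1],[0,0,0,0,0,0,1],[0,0,0,0,0,0,1],[0,0,0,0,0,0,1]],
  ],
)

```text
t: 22.95
eef_pos: [0.5813, 0.0332, 0.1409]
eef_rot: [-179.8, 0.1, -123.9]
wrist_force: [-0.9, 0.7, 21.9]
gripper_width: 0.0433
```

```bash
python3 -c "
from h import *
print(job_done())"
```

```text
the job is handed in; nothing more can be done
None
```

I stood the black bush in the nest's bore, let go of it, and put the steel collar over it. Under about 10–15 N I turned the collar through about 45–55° until it dropped over the pins. I then pushed it home and handed the job in at 23 s, with the gripper still closed on the collar and pressing down.

**Last checks:**
- **Depth:** the TCP stopped at z = 0.141 m, where I expected about 0.1416 m for fully home. The wrist force then rose to 22 N, well above what the spring alone gives.
- **Pictures:** the scene and wrist views show the skirt on the shoulder with no visible gap.
- **Bush:** after I released it, its top fitted the expected height of 130 mm.

**Not exact or not checked:**
- **Spring seat:** I had no direct reading of it.
- **Turning:** I kept turning about 10° after the collar first dropped, then turned back about 3.5°. It may have slipped a little in the jaws.
- **Sideways offset:** the final TCP is about 1.5 mm off the nest centre measured by camera. The sideways force there was under 1 N.

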